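# Set the air-track blower to its second speed

### The arm

A 7-joint arm with a two-finger parallel gripper is mounted at the origin on a cart in front of the work surface, level with it; the furniture and walls round the work are solid. World frame = base frame: x ahead of the robot, y to its left, z up, the work surface at z = 0. Lengths are in m, angles in rad, forces in N, time in s.
With the tool pointing down it reaches from about 0.35 to 0.9 m from the base axis. Payload 7.2 kg.
Tool frame: the origin (TCP) lies at the very end of the fingers, on their centre line; the grasp point (between the pads) lies 19 mm behind it (env.grip_depth is the distance from the TCP to the grasp point, in m); z points along the fingers, y is the line along which they close (so a half turn about z gives the same grasp; the last joint's range is limited). The gripper opens to 88 mm and grips with 3 to 60 N. Pads are 20 mm wide; open, the fingers measure 115 mm over their backs; the gripper's body (75 mm by 178 mm) begins 61 mm behind the grasp point.
Start: joints at [1.213, 0.411, -0.013, 1.596, 0.006, 1.134, -0.082], TCP at [0.179, -0.599, 0.223] pointing down, gripper open.
Joint ranges: [-2.95, 2.95], [-0.29, 1.99], [-1.47, 1.44], [0.14, 2.54], [-1.03, 4.17], [0.13, 1.85], [-2.86, 2.86]. Speed limits (rad/s): [2.39, 2.39, 3.01, 3.01, 3.14, 3.14, 3.14].

### API

Orientations are given as [roll, pitch, yaw] about the fixed x, y, z axes, in that order (R = Rz(yaw) Ry(pitch) Rx(roll)).
In Python, from station import env, read_camera, camera_info, spotter gives the robot as it stands.
- The arm moves only by the tool servo_tool, never from a script. Its argument "commands" is a list of rows, each an object with "offset": the shift along the tool's x, y, z in cm, a list of three; "yaw": the turn about the tool's z in rad. In form: [{"offset": [tx, ty, tz], "yaw": yaw}, ...]. A call has 1 to 20 rows; each row is the pose to reach, as a shift and turn from the pose commanded when the call began, along the tool's axes at that moment; what a row does not reach only later rows make up. A row lasts 1/8 s, in which the tool goes at most 62.5 mm and 10.7 degrees, less where a joint would pass 70% of its speed; a pose out of reach is approached as far as the arm can. A call with a gripper value outside its range is refused whole. "grip" is the finger opening in cm, from 0 to 8.78, set as the call begins (left out, the last holds). The fingers move at their own pace and stop on an object; the grip force is fixed at half the most. Time passes only in rows, so rows that repeat a pose let the fingers close. It gives the time, the measured TCP pose, the force, the opening and the grip force at its end, in the units of the state.
- env.read_state(): the state, without advancing time (a new reading comes with each control period).
- read_camera(name): name is "side" or "top"; returns (picture, depth): 400x640x3 uint8, blue, green, red; 400x640 float32, m along the optical axis (not along the pixel's ray), 0 where there is no reading.
- camera_info(name): a dict with "K" (3x3 intrinsics, pixels), "eye" and "rotation" of the camera in the world. Camera axes: x right, y down, z forward; pixel columns grow to the right and rows downward; lengths in m; the calibration is good to about 2 mm. A picture is of the moment at which its call begins. camera_info takes no time and is no camera call.
- env.job_done(): hands the job in; it is judged then, once.
Trained networks look in the newest picture that a camera, given by its name, has taken for a name from the list of things; names that differ only in an ending like _2 or _b are one class to them, and where a whole thing is asked for, a point or a joint stands for the part that bears it (a point fixed in the world has none). Each returns a list of dicts, best first, with "conf" (0 to 1); they miss things now and then, are a little off and sometimes report something else, mostly with a low value. They report only what shows in the picture. A call takes as long as a camera call.
- spotter.search_frame(camera, label): "rect" ([left, top, right, bottom] in pixels, round what is visible of it).
- spotter.regions_of(camera, label): "pixels" (400x640 bool, what is visible of it) and "rect" ([left, top, right, bottom] in pixels, round what is visible of it).
The state is a dict: "time": time; "q": joint angles; "qvel": joint speeds; "effort": joint torques, N m; "position": TCP position; "orientation": TCP orientation; "contact_force": force on the tool from outside, world axes, zero at the start; "torque": the same for the moment, N m; "opening": opening from 0.0 (shut) to 1.0 (fully open); "gripper_force": force on a finger pad.
Only numpy, scipy, OpenCV 4.12 (cv2) and the standard library are available. Lean on these libraries where they do the work, as an engineer would, in place of code of your own. Each camera call takes 0.05 s, during which the arm holds its last target. There are 200 camera calls.

### The job

Switch the air-track blower to its second speed: on the control box whose lever ends in a round ball, push the lever along its slot, past the click of the first notch, right up to the second stop at the far end of the slot, and leave it there. Push it gently with the fingertips only, without gripping it; leave the lever with the flat paddle on the other box where it is, and do not disturb the weight, the cell and the plug-in lamp block standing about.

Things in the scene. Friction and masses are not known exactly. Their poses are not given: they have to be found in the camera images.
- step_box: Grey control box with an aluminium top plate, 160 mm along its x, 90 mm along its y, 50 mm high, fixed to the bench; it carries the ball lever. Origin: centre of its underside; z up. A 94 mm slot runs along its x in the middle of the top. Bars beside the slot on the +y side mark the three lever positions: one bar at x = -35 mm (off), two at x = 0 (first notch), three at x = +35 mm (second stop). The box may stand on the left or the right.
- ball (a point): Centre of the black ball, 26 mm in diameter, on the lever of step_box: on the box's x axis (y = 0), 45 mm above the box's top plate (95 mm above the bench). A steel rod 8 mm in diameter joins it to the slot. It moves with the lever.
- step_lever (a joint): Travel of the ball lever in m along step_box's +x: 0 = off (ball at x = -35 mm of the box), 0.035 = first notch (x = 0), 0.070 = second stop (x = +35 mm), where the slot ends. It starts off. Sprung detents hold it in all three positions: about 8 N is needed to move it out of off, and again out of the first notch; once pushed more than halfway to the next position it snaps on by itself and it stays there.
- fader_box: A second box of the same size and build, fixed to the bench, whose lever ends in a flat upright paddle and whose slot has seven evenly spaced single bars; not to be touched. Origin: centre of its underside, slot along its x.
- paddle (a point): Centre of the black flat paddle (10 mm along the box's x, 34 mm along its y, 30 mm high) on the lever of fader_box, 43 mm above that box's top plate. Plain sliding lever that stays anywhere along 70 mm of travel; must keep its place.
- weight_0: Loose brass weight with a knob, 29 mm in diameter, 43 mm high, standing behind the far (+x) end of step_box. Origin: centre of its underside.
- cell_0: Loose round battery cell, 33 mm in diameter, 60 mm high, standing behind the far (+x) end of fader_box. Origin: centre of its underside.
- plug_block2: Loose white plug-in block with a small lamp on top, 28 x 56 x 44 mm, standing across the far (+x) end of the top of fader_box. Origin: centre of its underside.

How it is judged:
On the way:
1. the fingers push the ball lever (contact force between the fingers and step_box above 0.5 N), for 0.02 s.
At the end, for the whole second after the job is handed in: The ball lever rests at its second stop (travel over 66 of 70 mm), the paddle lever is within 5 mm of where it was, and the weight, cell and lamp block are within 20 mm of where they stood (value of joint step_lever above 0.066 m and not (velocity of joint step_lever above 0.01 m/s) and distance of paddle from where it was at the start of the episode below 0.005 m and distance of each of weight_0, cell_0, plug_block2 from where it was at the start of the episode below 0.02 m); the robot touches nothing.
It fails at once if the ball lever is gripped or rammed (fingers press on it or its box with more than 30 N) (contact force between the fingers and step_box above 30 N).
It fails at once if the paddle lever is moved by more than 5 mm (distance of paddle from where it was at the start of the episode above 0.005 m).
It fails at once if the weight, the cell or the lamp block is lifted, knocked over or shifted by more than 20 mm (distance of any of weight_0, cell_0, plug_block2 from where it was at the start of the episode above 0.02 m or angle between any of weight_0, cell_0, plug_block2's own z axis and vertical above 0.5 rad).
It also fails if it takes over 32 s, if anything falls off the work surface, if the arm or the gripper's body presses on something with over 40 N, if the wrist force passes 120 N, or if a joint passes its speed limit or range.

## Working session

There is one attempt and no reset: what is moved stays moved. The work goes in short steps, Python scripts to look and compute and a tool call to move; the robot and the scene stay as the last step left them, time stands still between calls to the robot, and variables do not carry over. Pictures are saved under pics/ and viewed, at most 10 in all, crops included, and the job is handed in when it is done.

Besides the shell and the picture viewer there is one more tool, called after "Request:" as name(argument=value, ...) on one line, values as JSON. servo_tool: Moves the arm, as the interface text tells. Its arguments: {"type":"object","properties":{"commands":{"type":"array","items":{"type":"object","properties":{"offset":{"type":"array","items":{"type":"number"}},"yaw":{"type":"number"}}}},"grip":{"type":"number"}},"required":["commands"]}

```bash
mkdir -p pics; cat > h.py <<'E'
import numpy as np, cv2
from station import env, read_camera, camera_info, spotter
def world(name,u,v,d):
    c=camera_info(name);K=np.array(c["K"]);R=np.array(c["rotation"])
    p=np.stack([(u-K[0,2])*d/K[0,0],(v-K[1,2])*d/K[1,1],d],-1)
    return p@R.T+np.array(c["eye"])
def cloud(name,depth):
    v,u=np.mgrid[:400,:640]
    return world(name,u.astype(float),v.astype(float),depth)
E
python3 - <<'E'
from h import *
for n in("top","side"):
    im,d=read_camera(n);cv2.imwrite(f"pics/{n}0.png",im);np.save(f"{n}.npy",d)
    W=cloud(n,d)
    c=camera_info(n);print(n,np.round(c["eye"],3),np.round(c["rotation"],2).tolist())
    for l in("ball","step_box","fader_box","paddle","weight_0","cell_0","plug_block2"):
        for r in spotter.regions_of(n,l)[:2]:
            m=r["pixels"]&(d>0);P=W[m]
            print(l,round(r["conf"],2),np.round(r["rect"]),m.sum(),np.round(np.median(P,0),3) if m.any() else"", np.round(np.percentile(P[:,2],98),3) if m.any() else "")
s=env.read_state();print({k:np.round(s[k],3) for k in("time","position","orientation","contact_force","opening")})
E
```

```text
Traceback (most recent call last):
  File "h.py", line 9, in cloud
    return world(name,u.astype(float),v.astype(float),depth)
  File "h.py", line 6, in world
    return p@R.T+np.array(c["eye"])
           ~~~~~^~~~~~~~~~~~~~~~~~~
ValueError: operands could not be broadcast together with shapes (400,640) (3,)
```

`rotation` is evidently an rpy triple, not a matrix, so I'll convert it.

```bash
sed -i 's/R=np.array(c\["rotation"\])/R=Rot.from_euler("xyz",c["rotation"]).as_matrix()/; 1i from scipy.spatial.transform import Rotation as Rot' h.py
cat > m.py <<'E'
from h import *
for n in("top","side"):
    im,d=read_camera(n);cv2.imwrite(f"pics/{n}0.png",im);np.save(f"{n}.npy",d)
    c=camera_info(n);print(n,np.round(c["eye"],3),np.round(c["rotation"],3))
    W=cloud(n,d)
    for l in("ball","step_box","fader_box","paddle","weight_0","cell_0","plug_block2"):
        for r in spotter.regions_of(n,l)[:2]:
            m=r["pixels"]&(d>0);P=W[m]
            print(l,round(r["conf"],2),np.round(r["rect"]),m.sum(),np.round(np.median(P,0),3) if m.any() else"", np.round(np.percentile(P[:,2],98),3) if m.any() else "")
s=env.read_state();print({k:np.round(s[k],3) for k in("time","position","orientation","contact_force","opening")})
E
python3 m.py
```

```text
top [0.454 0.003 0.915] [-2.964  0.008 -1.543]
ball 0.68 [218. 180. 286. 260.] 2868 [0.567 0.18  0.048] 0.102
step_box 0.75 [215. 181. 284. 260.] 2921 [0.565 0.18  0.048] 0.102
fader_box 0.97 [367. 206. 440. 284.] 2625 [ 0.508 -0.162  0.048] 0.105
weight_0 0.72 [232. 220. 243. 236.] 123 [0.537 0.197 0.102] 0.107
weight_0 0.49 [268. 164. 284. 183.] 146 [0.684 0.132 0.029] 0.042
cell_0 0.51 [415. 184. 424. 198.] 219 [ 0.642 -0.201  0.055] 0.059
plug_block2 0.52 [406. 212. 434. 231.] 367 [ 0.574 -0.195  0.066] 0.091
plug_block2 0.5 [270. 163. 282. 184.] 140 [0.684 0.132 0.029] 0.042
side [0.476 0.674 0.587] [-2.191 -0.016 -2.931]
ball 0.73 [340. 269. 352. 300.] 289 [0.54  0.204 0.098] 0.108
step_box 0.92 [284. 252. 382. 339.] 4795 [0.563 0.202 0.05 ] 0.102
fader_box 0.79 [346. 160. 418. 218.] 2331 [ 0.512 -0.147  0.049] 0.102
paddle 0.53 [377. 161. 394. 187.] 155 [ 0.513 -0.16   0.091] 0.109
weight_0 0.75 [270. 255. 282. 279.] 295 [0.687 0.143 0.028] 0.044
weight_0 0.69 [351. 160. 369. 182.] 222 [ 0.576 -0.187  0.067] 0.088
cell_0 0.74 [326. 163. 339. 186.] 297 [ 0.646 -0.192  0.038] 0.06
plug_block2 0.81 [352. 159. 371. 184.] 292 [ 0.576 -0.19   0.066] 0.09
{'time': np.float64(0.85), 'position': array([ 0.179, -0.599,  0.223]), 'orientation': array([ 3.142, -0.   ,  0.29 ]), 'contact_force': array([-0.103,  1.938, -0.03 ]), 'opening': np.float64(1.001)}
```

View pics/top0.png

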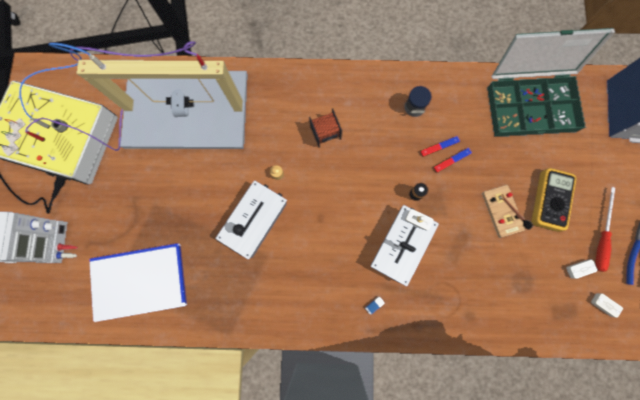

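View pics/side0.png

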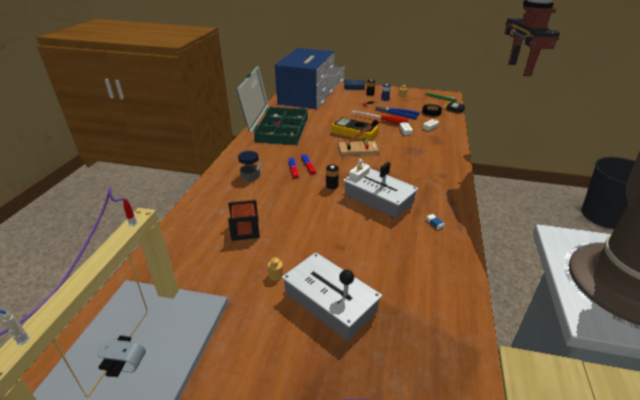

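The ball box is on the left, with its ball at top pixel (237,229) at the near end and the weight at (276,172). The fader box is on the right at (405,245), with the block and cell at its far end. Next I'll fit the plate axis and the ball.

```bash
cat > f.py <<'E'
from h import *
from scipy.optimize import least_squares
B=[]
for n in("top","side"):
    d=np.load(f"{n}.npy");W=cloud(n,d);X,Y,Z=W[...,0],W[...,1],W[...,2]
    m=(d>0)&(abs(X-.565)<.12)&(abs(Y-.18)<.12)&(abs(Z-.05)<.008)
    k,lab,st,_=cv2.connectedComponentsWithStats(m.astype(np.uint8)); i=1+st[1:,4].argmax()
    P=W[lab==i]; (c,sz,a)=cv2.minAreaRect((P[:,:2]*1000).astype(np.float32))
    print(n,"plate",np.round(c,1),np.round(sz,1),round(a,1),"z",np.median(P[:,2]).round(4))
    m=(d>0)&(abs(X-.54)<.04)&(abs(Y-.2)<.04)&(Z>.088)&(Z<.12); Q=W[m]
    f=least_squares(lambda p:np.linalg.norm(Q-p,axis=1)-.013,np.r_[Q.mean(0)[:2],.095],loss="soft_l1",f_scale=.001)
    print("ball",m.sum(),f.x.round(4),np.sqrt(np.mean(f.fun**2)).round(4)); B.append(f.x)
E
python3 f.py
```

```text
top plate [568.6 182.6] [ 90.8 160.2] 60.1 z 0.0482
ball 117 [0.5388 0.1999 0.0932] 0.0009
side plate [571.  183.9] [ 91.6 161.6] 60.1 z 0.05
ball 193 [0.5407 0.2005 0.095 ] 0.0008
```

Both views agree: plate centre (0.570, 0.183), slot axis at -29.9°, ball (0.540, 0.2005), which matches the lever being off. The plan is to close the fingers and swing over high, with tool x parallel to the slot at yaw 2.62, to a point behind the ball.

Request:
servo_tool(commands=[{"offset": [5,-2.5,-1],"yaw": -0.15},{"offset": [10,-5,-2],"yaw": -0.3},{"offset": [15,-7.5,-2.7],"yaw": -0.45},{"offset": [20,-10,-2.7],"yaw": -0.6},{"offset": [25,-12.5,-2.7],"yaw": -0.75},{"offset": [30,-15,-2.7],"yaw": -0.9},{"offset": [35,-17.5,-2.7],"yaw": -1.05},{"offset": [39.3,-19.5,-2.7],"yaw": -1.2},{"offset": [41,-25,-2.7],"yaw": -1.35},{"offset": [43,-31,-2.7],"yaw": -1.5},{"offset": [45,-37,-2.7],"yaw": -1.65},{"offset": [46.5,-43,-2.7],"yaw": -1.8},{"offset": [48,-48.5,-2.7],"yaw": -1.95},{"offset": [49,-54,-2.7],"yaw": -2.1},{"offset": [50,-60,-2],"yaw": -2.2},{"offset": [51,-66,-1],"yaw": -2.3},{"offset": [51.6,-72.5,1],"yaw": -2.33},{"offset": [51.6,-72.5,2.3],"yaw": -2.33},{"offset": [51.6,-72.5,2.3],"yaw": -2.33},{"offset": [51.6,-72.5,2.3],"yaw": -2.33}], grip=0)

```text
time: 3.35
position: [0.4668, 0.2416, 0.1999]
orientation: [-3.141, 0.001, 2.617]
contact_force: [0.4, -0.8, 1.2]
opening: 0.009
gripper_force: 0.0
```

Request:
servo_tool(commands=[{"offset": [0,0,4],"yaw": 0},{"offset": [0,0,8],"yaw": 0},{"offset": [0,0,11],"yaw": 0},{"offset": [0,0,12],"yaw": 0},{"offset": [-2,0,12],"yaw": 0},{"offset": [-4,0,12],"yaw": 0},{"offset": [-5,0,12],"yaw": 0},{"offset": [-5.3,0,12],"yaw": 0},{"offset": [-5.6,0,12],"yaw": 0},{"offset": [-5.9,0,12],"yaw": 0},{"offset": [-6.2,0,12],"yaw": 0},{"offset": [-6.4,0,12],"yaw": 0}])

```text
time: 4.85
position: [0.5207, 0.2119, 0.0796]
orientation: [-3.141, -0.001, 2.621]
contact_force: [-2.7, 1.6, 1.5]
opening: 0.005
gripper_force: 1.7
```

Contact came where predicted, at about 3 N. I'll push slowly past the first notch.

Request:
servo_tool(commands=[{"offset": [-0.2,0,0],"yaw": 0},{"offset": [-0.4,0,0],"yaw": 0},{"offset": [-0.6,0,0],"yaw": 0},{"offset": [-0.8,0,0],"yaw": 0},{"offset": [-1.0,0,0],"yaw": 0},{"offset": [-1.3,0,0],"yaw": 0},{"offset": [-1.6,0,0],"yaw": 0},{"offset": [-1.9,0,0],"yaw": 0},{"offset": [-2.2,0,0],"yaw": 0},{"offset": [-2.5,0,0],"yaw": 0},{"offset": [-2.8,0,0],"yaw": 0},{"offset": [-3.1,0,0],"yaw": 0},{"offset": [-3.4,0,0],"yaw": 0},{"offset": [-3.6,0,0],"yaw": 0},{"offset": [-3.8,0,0],"yaw": 0}])

```text
time: 6.72
position: [0.5534, 0.193, 0.0796]
orientation: [-3.141, -0.001, 2.621]
contact_force: [-4.1, 2.4, 3.1]
opening: -0.001
gripper_force: 2.8
```

Request:
servo_tool(commands=[{"offset": [-0.2,0,0],"yaw": 0},{"offset": [-0.4,0,0],"yaw": 0},{"offset": [-0.6,0,0],"yaw": 0},{"offset": [-0.8,0,0],"yaw": 0},{"offset": [-1.0,0,0],"yaw": 0},{"offset": [-1.3,0,0],"yaw": 0},{"offset": [-1.6,0,0],"yaw": 0},{"offset": [-1.9,0,0],"yaw": 0},{"offset": [-2.2,0,0],"yaw": 0},{"offset": [-2.4,0,0],"yaw": 0},{"offset": [-2.6,0,0],"yaw": 0},{"offset": [-2.6,0,0],"yaw": 0}])

```text
time: 8.22
position: [0.577, 0.1794, 0.0796]
orientation: [-3.142, 0.0, 2.62]
contact_force: [0.9, -0.9, 0.3]
opening: 0.001
gripper_force: 0.0
```

```bash
python3 - <<'E'
from h import *
for n in("top","side"):
    im,d=read_camera(n);W=cloud(n,d)
    x0,y0=(200,150) if n=="top" else (250,220)
    cv2.imwrite(f"pics/{n}1.png",cv2.resize(im[y0:y0+130,x0:x0+160],None,fx=4,fy=4))
    
s=env.read_state();p=s["position"];print(p,s["contact_force"],"s",(p[0]-.57)*.867-(p[1]-.183)*.499)
E
```

```text
[0.57679165 0.179572   0.07962796] [ 2.00819898 -0.01227986 -0.1665599 ] s 0.007598934752877269
```

View pics/side1.png

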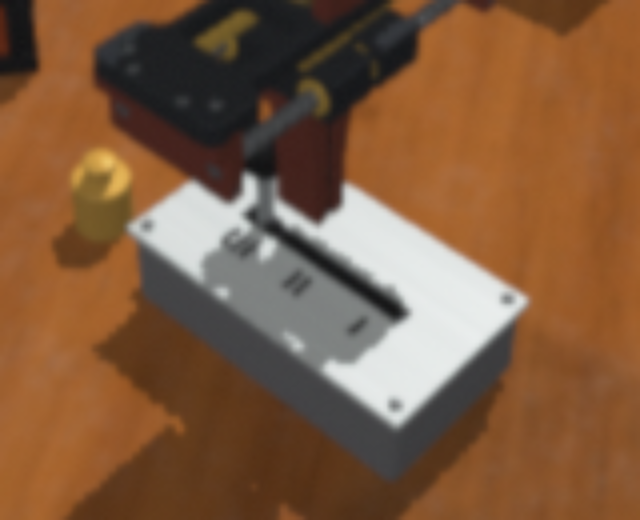

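The force has dropped to zero and the rod stands at the three bars (crop px 262,205), so the lever has snapped on. One light nudge against the stop, then back away and up.

Request:
servo_tool(commands=[{"offset": [-0.2,0,0],"yaw": 0},{"offset": [-0.35,0,0],"yaw": 0},{"offset": [-0.5,0,0],"yaw": 0},{"offset": [-0.5,0,0],"yaw": 0},{"offset": [1,0,0],"yaw": 0},{"offset": [4,0,0],"yaw": 0},{"offset": [8,0,0],"yaw": 0},{"offset": [12,0,-3],"yaw": 0},{"offset": [14,0,-8],"yaw": 0},{"offset": [16,0,-12],"yaw": 0},{"offset": [16,0,-15],"yaw": 0},{"offset": [16,0,-15],"yaw": 0},{"offset": [16,0,-15],"yaw": 0}])

```text
time: 9.95
position: [0.4378, 0.2587, 0.2289]
orientation: [-3.141, 0.0, 2.619]
contact_force: [-0.4, -0.8, -0.5]
opening: -0.0
gripper_force: 0.0
```

```bash
python3 - <<'E'
from h import *
for n in("top","side"):
    im,d=read_camera(n);W=cloud(n,d);X,Y,Z=W[...,0],W[...,1],W[...,2]
    s=(X-.57)*.867-(Y-.183)*.499;l=(X-.57)*.499+(Y-.183)*.867
    m=(d>0)&(abs(s)<.06)&(abs(l)<.03)&(Z>.085)&(Z<.112)
    print(n,m.sum(),"ball s median",np.median(s[m]),"z",np.percentile(Z[m],[2,98]) if m.any() else "")
    if n=="side": cv2.imwrite("pics/side2.png",im)
s=env.read_state();print(s["time"],s["position"],s["contact_force"])
E
```

```text
top 109 ball s median 0.03370474851575425 z [0.09288702 0.10722724]
side 171 ball s median 0.030860950950672865 z [0.08834841 0.10826333]
10.05 [0.43766997 0.2586427  0.22838991] [-0.16252636 -0.01857361  0.56319795]
```

View pics/side2.png

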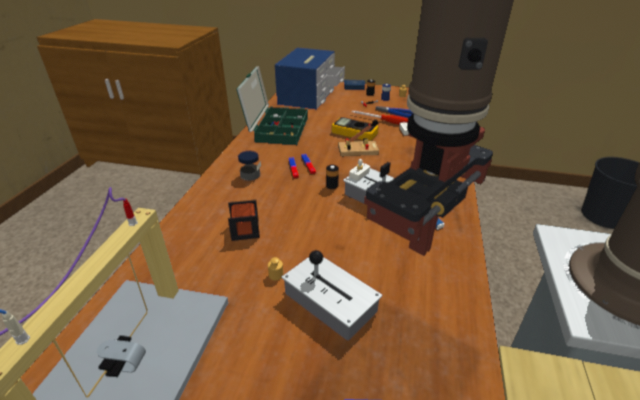

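The lever now stands at the far end, ball at (316,257), with the weight and the other items unmoved. I'll do a sphere fit to confirm the travel and hand in if it holds.

```bash
python3 - <<'E'
from h import *
from scipy.optimize import least_squares
r=[]
for n in("top","side"):
    im,d=read_camera(n);W=cloud(n,d);X,Y,Z=W[...,0],W[...,1],W[...,2]
    Q=W[(d>0)&(np.hypot(X-.6,Y-.165)<.03)&(Z>.088)&(Z<.12)]
    p=least_squares(lambda p:np.linalg.norm(Q-p,axis=1)-.013,np.r_[Q.mean(0)[:2],.095],loss="soft_l1",f_scale=.001).x
    p0=dict(top=[.5388,.1999],side=[.5407,.2005])[n]
    r.append((p[0]-p0[0])*.867-(p[1]-p0[1])*.499)
    print(n,p.round(4),"travel",r[-1])
if np.mean(r)>.066: print(env.job_done())
E
```

```text
top [0.5993 0.1651 0.0931] travel 0.06979486060648625
side [0.6011 0.1657 0.0949] travel 0.06971022306749297
the job is handed in; nothing more can be done
None
```

The ball lever is at its second stop: I measured about 69.8 mm of its 70 mm travel. It was pushed with closed fingertips at about 5 N or less in the readings. The arm stayed clear of the paddle lever and the loose items, which looked unmoved in the last picture, and the job is handed in.

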